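Slide the glass palette out over the table edge

ROBOT

A 6-joint arm with a two-finger parallel gripper is mounted at the origin on the work surface; the furniture and walls round the work are solid. World frame = base frame: x ahead of the robot, y to its left, z up, the work surface at z = 0. Lengths are in mm, angles in degrees, forces in N, time in s.
With the tool pointing down it reaches from about 300 to 850 mm from the base axis. Payload 4.2 kg.
Tool frame: the origin (TCP) lies at the very end of the fingers, on their centre line; the grasp point (between the pads) lies 19 mm behind it; z points along the fingers, y is the line along which they close (so a half turn about z gives the same grasp; the last joint's range is limited). The gripper opens to 91 mm and grips with 3 to 60 N. Pads are 32 mm wide; open, the fingers measure 118 mm over their backs; the gripper's body (76 mm by 178 mm) begins 60 mm behind the grasp point.
Start: joints at [-74.714, 18.312, 89.639, -0, 72.044, -1.146], TCP at [162.661, -551.529, 213.976] pointing down, gripper open.
Joint ranges: [-177.97, 177.97], [-48.28, 115.42], [12.27, 149.76], [-77.06, 257.06], [2.81, 150.46], [-146.56, 146.56]. Speed limits (degrees/s): [147.25, 147.25, 180, 180, 180, 180].

INTERFACE

Orientations are given as [roll, pitch, yaw] about the fixed x, y, z axes, in that order (R = Rz(yaw) Ry(pitch) Rx(roll)).
In Python, from workcell import * gives the robot as it stands.
- The arm moves only by the tool move_arm, never from a script. Its argument "motion" is a list of rows, each a list of 3 entries, a list of its own where there are three numbers: the finger opening in mm, from 0 to 91.2, then the shift along the world's x, y, z in units of 25 mm (1.0 is 25 mm), then the turn, a rotation vector about the world's x, y, z in units of 4 degrees (1.0 is 4 degrees). In form: [[grip, [x, y, z], [ax, ay, az]], ...]. A call has 1 to 20 rows; each row shifts and turns the commanded pose from where the row before left it; what a row does not reach is not made up. A row lasts 1/12 s, in which the tool goes at most 41.7 mm and 7.16 degrees, less where a joint would pass 70% of its speed; a pose out of reach is approached as far as the arm can. A call with a number of a shift or a turn outside -1 to 1 is refused whole. A call with a gripper value outside its range is refused whole. The fingers move at their own pace and stop on an object; "grip_force" is the grip in N (left out, the last holds). Time passes only in rows, so rows that do not move let the fingers close. It gives the time, the measured TCP pose, the force, the opening and the grip force at its end, in the units of the state.
- state(): the state, without advancing time (a new reading comes with each control period).
- grab_frame(name): name is "side" or "top"; returns the picture (400x640x3 uint8, blue, green, red); there is no depth.
- camera_info(name): a dict with "fx", "fy", "cx", "cy" (pixels), "rvec" (rotation vector, rad) and "tvec" (3), from world to camera coordinates, as OpenCV has them. Camera axes: x right, y down, z forward; pixel columns grow to the right and rows downward; lengths in mm; the calibration is good to about 2 mm. A picture is of the moment at which its call begins. camera_info takes no time and is no camera call.
- job_done(): hands the job in; it is judged then, once.
The state is a dict: "time_s": time; "qpos": joint angles; "qvel": joint speeds; "effort": joint torques, N m; "ee_pos": TCP position; "ee_rot": TCP orientation; "force": force on the tool from outside, world axes, zero at the start; "torque": the same for the moment, N m; "gripper_width": finger opening in mm; "gripper_force": force on a finger pad.
Only numpy, scipy, OpenCV 4.12 (cv2) and the standard library are available. Lean on these libraries where they do the work, as an engineer would, in place of code of your own. Each camera call takes 0.05 s, during which the arm holds its last target. There are 200 camera calls.

TASK

The grey glass palette lies too flat on the table to get fingers under it. Without lifting it, slide it to whichever long side edge of the table (left or right) is nearer to it, until about a quarter of its length hangs out over the edge, its short side parallel to the edge, ready to be picked up by hand. Leave the bare wooden panel on the other side where it is.

Things in the scene. Friction and masses are not known exactly. Their poses are not given: they have to be found in the camera images.
- palette: grey toned-glass palette with dried dabs of red, yellow, blue and white paint along one long side: a loose plate, 120 mm along its x, 160 mm along its y, 6 mm thick, 0.2 to 0.4 kg. Its y axis lies within 20 degrees of world y. Origin: centre of its underside, z up. Too wide to grasp; slides at a few N when pushed at its rear short side. In the left or right half, 0.17 to 0.24 m to travel
- panel: the bare light-wood painting panel, the same size (120 x 160 x 6 mm) as the palette, loose, lying in the other half of the table; to be left alone. Origin: centre of its underside, z up
- right_edge (a point): a point on the table's right side edge (-y side), at table-top height. That edge is straight and runs along world x; beyond it, towards -y, the surface ends and falls away. Axes as the world's
- left_edge (a point): a point on the table's left side edge (+y side), at table-top height. That edge is straight and runs along world x; beyond it, towards +y, the surface ends and falls away. Axes as the world's

How it is judged:
By the outcome, as a careful person would: the job done as asked, in the order asked, and still so for the second after the job is handed in, with the robot touching nothing.
It also fails if it takes over 42 s, if anything falls off the work surface, if the arm or the gripper's body presses on something with over 40 N, if the wrist force passes 120 N, or if a joint passes its speed limit or range.

## Working session

There is one attempt and no reset: what is moved stays moved. The work goes in short steps, Python scripts to look and compute and a tool call to move; the robot and the scene stay as the last step left them, time stands still between calls to the robot, and variables do not carry over. Pictures are saved under pics/ and viewed, at most 10 in all, crops included, and the job is handed in when it is done.

Besides the shell and the picture viewer there is one more tool, called after "Request:" as name([rows], argument=value, ...), one row to a line, values as JSON. move_arm: Moves the arm, as the interface text tells. Shifts and turns lie within -1 to 1; 1 stands for 25 mm of shift or 4 degrees of turn. Its arguments: {"type":"object","properties":{"motion":{"type":"array","items":{"type":"array"}},"grip_force":{"type":"number"}},"required":["motion"]}

```bash
mkdir -p pics
python3 - <<'E'
from workcell import *
import cv2
for n in("top","side"):
    cv2.imwrite(f"pics/{n}0.png",grab_frame(n)); print(camera_info(n))
s=state();print(s["time_s"],s["ee_pos"],s["ee_rot"],s["force"])
E
```

```text
{'fx': 386.8391015143102, 'fy': 386.8391015143102, 'cx': 315.43174102210435, 'cy': 198.1198194862994, 'rvec': array([ 2.18466298, -2.19432345,  0.12658693]), 'tvec': array([ -51.94070257,  508.89476635, 1234.04657978])}
{'fx': 426.4241970167455, 'fy': 426.4241970167455, 'cx': 317.8062466097184, 'cy': 201.95382405262467, 'rvec': array([ 0.60186803, -2.54154886,  1.28799144]), 'tvec': array([ 431.71095904,  166.437634  , 1019.48347127])}
0.1 [ 162.52222043 -551.07805036  213.21157946] [-1.79908611e+02 -1.48786972e-03  1.64301025e+01] [ 0.57119751  0.26223838 -0.60458341]
```

View pics/top0.png

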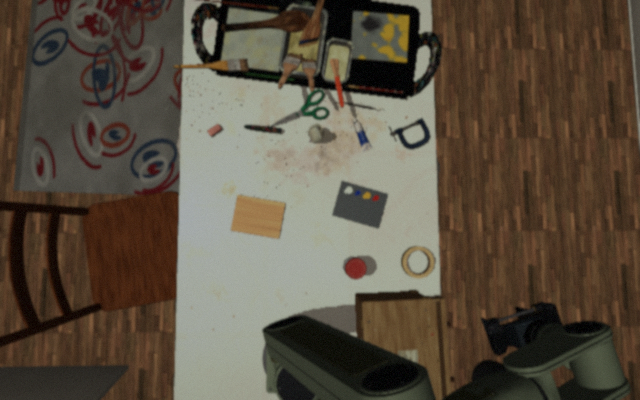

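View pics/side0.png

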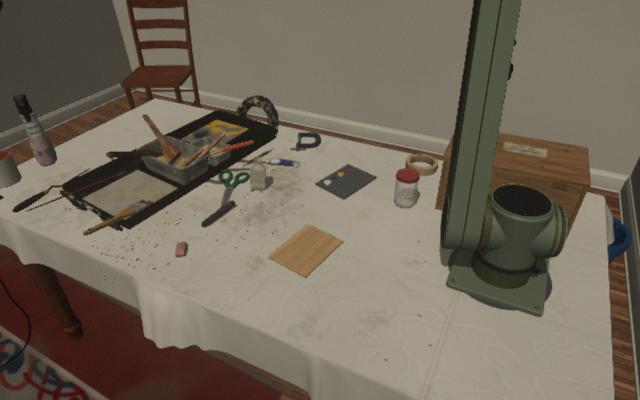

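The top view shows the grey palette at about (360,204), in the right half, with the right edge at about column 438. The panel is at (258,216), the jar at (355,267), the tape roll at (418,261) and the clamp at (410,133). The side view agrees, and the push path looks clear.

```bash
cat > h.py <<'E'
from workcell import *
import cv2, numpy as np
def cam(n):
    c=camera_info(n); K=np.array([[c["fx"],0,c["cx"]],[0,c["fy"],c["cy"]],[0,0,1]]); return K,cv2.Rodrigues(c["rvec"])[0],np.array(c["tvec"])
def ray(n,px,z=0):
    K,R,t=cam(n); px=np.atleast_2d(px).astype(float)
    d=np.c_[px,np.ones(len(px))]@np.linalg.inv(K).T@R; o=-R.T@t
    return o+d*((z-o[2])/d[:,2])[:,None]
def proj(n,p):
    K,R,t=cam(n); q=K@(R@np.array(p,float)+t); return q[:2]/q[2]
def rect(img,roi,mask):
    x0,y0,x1,y1=roi; m=np.zeros(mask.shape,np.uint8); m[y0:y1,x0:x1]=mask[y0:y1,x0:x1]
    m=cv2.morphologyEx(m,cv2.MORPH_CLOSE,np.ones((7,7)))
    c=max(cv2.findContours(m,0,cv2.CHAIN_APPROX_NONE)[0],key=cv2.contourArea)
    return c[:,0,:]
def fit(n,c,z=6):
    w=ray(n,c,z)[:,:2].astype(np.float32); r=cv2.minAreaRect(w)
    return r,cv2.boxPoints(r).round(0).tolist()
E
python3 - <<'E'
from h import *
f=cv2.imread("pics/top0.png"); g=cv2.cvtColor(f,cv2.COLOR_BGR2GRAY); s=cv2.cvtColor(f,cv2.COLOR_BGR2HSV)
print("gl",f[215,360],f[200,320],f[215,258])
c=rect(f,(322,165,400,245),((g<120)*255).astype(np.uint8)); print("pal",fit("top",c))
c=rect(f,(215,180,300,250),((s[...,1]>70)*255).astype(np.uint8)); print("panel",fit("top",c))
for r in (160,200,230,280):
    row=g[r,400:470].astype(int); k=400+np.argmin(np.diff(row)[20:])+20
    print(r,k,ray("top",[k+.5,r]).round(0))
print("things",ray("top",[[355,267],[418,261],[410,133],[430,148],[418,245],[356,293]]).round(0))
E
```

```text
gl [63 66 65] [155 171 166] [ 77 121 159]
pal (((489.60382080078125, -201.48391723632812), (162.16790771484375, 120.37246704101562), 73.80379486083984), [[409.0, -263.0], [525.0, -296.0], [570.0, -140.0], [454.0, -107.0]])
panel (((451.3479309082031, 133.93775939941406), (159.77272033691406, 118.09832763671875), 79.8956069946289), [[379.0, 66.0], [495.0, 45.0], [523.0, 202.0], [407.0, 223.0]])
160 435 [[ 638. -460.    0.]]
200 437 [[ 503. -462.    0.]]
230 438 [[ 403. -462.    0.]]
280 439 [[ 240. -460.    0.]]
things [[ 284. -183.    0.]
 [ 302. -391.    0.]
 [ 731. -376.    0.]
 [ 679. -443.    0.]
 [ 354. -392.    0.]
 [ 201. -185.    0.]]
```

Request:
move_arm([
  [70,[1,0.8,0.6],[0,0,0.72]],
  [70,[1,0.8,0.6],[0,0,0.72]],
  [70,[1,0.8,0.6],[0,0,0.72]],
  [70,[1,0.8,0.6],[0,0,0.72]],
  [70,[1,0.8,0],[0,0,0.72]],
  [70,[1,0.8,0],[0,0,0.72]],
  [70,[0.6,0.97,0],[0,0,0.72]],
  [70,[0.6,0.97,0],[0,0,0.72]],
  [70,[0.6,0.97,0],[0,0,0.72]],
  [70,[0.6,0.97,0],[0,0,0.72]],
  [70,[0.6,0.97,0],[0,0,0.72]],
  [70,[0.6,0.97,0],[0,0,0.72]],
  [70,[0.6,0.97,0],[0,0,0.72]],
  [70,[0.6,0.97,0],[0,0,0.72]],
  [70,[0.6,0.97,0],[0,0,0.72]],
  [70,[0.6,0.97,0],[0,0,0.72]],
  [70,[0.6,0.97,-0.6],[0,0,0.72]],
  [70,[0.6,0.97,-0.6],[0,0,0.72]],
  [70,[0.6,0.97,-0.6],[0,0,0.72]],
  [70,[0.6,0.97,-0.6],[0,0,0.72]],
])

```text
time_s: 1.77
ee_pos: [522.9, -90.7, 213.0]
ee_rot: [-180.0, 0.0, 74.2]
force: [0.0, -0.2, 1.2]
gripper_width: 70.0
gripper_force: 0.0
```

Request:
move_arm([
  [70,[0,0,-0.9],[0,0,0]],
  [70,[0,0,-0.9],[0,0,0]],
  [70,[0,0,-0.9],[0,0,0]],
  [70,[0,0,-0.9],[0,0,0]],
  [70,[0,0,-0.9],[0,0,0]],
  [70,[0,0,-0.9],[0,0,0]],
  [70,[0,0,-0.9],[0,0,0]],
  [70,[0,0,-0.9],[0,0,0]],
  [70,[0,0,-0.4],[0,0,0]],
  [70,[0,0,-0.3],[0,0,0]],
  [70,[0,0,-0.2],[0,0,0]],
  [70,[0,0,-0.1],[0,0,0]],
  [70,[0,0,0],[0,0,0]],
  [70,[0,0,0],[0,0,0]],
])

```text
time_s: 2.93
ee_pos: [523.3, -92.2, 9.8]
ee_rot: [179.9, -0.0, 74.0]
force: [-0.4, -0.7, -0.1]
gripper_width: 69.9
gripper_force: 0.0
```

Run:
```python
from h import *
s=state();print(s["ee_pos"],s["ee_rot"],s["force"])
f=grab_frame("side"); cv2.imwrite("pics/side1.png",cv2.resize(f[100:300,220:480],None,fx=3,fy=3,interpolation=cv2.INTER_CUBIC)[:600,:780])
```

```text
[523.32320457 -92.15729696   9.7617767 ] [ 1.79900074e+02 -7.20872486e-03  7.40321632e+01] [-0.41283169 -0.74411581 -0.07741022]
```

View pics/side1.png

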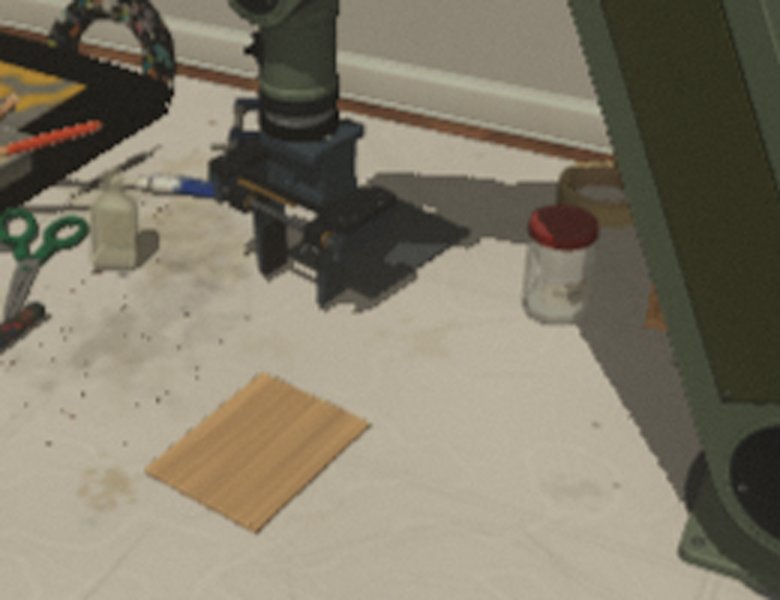

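The fingers are just above the table, clear of the palette's rear side. The jar is well off the path.

Request:
move_arm([
  [70,[0,0,-0.1],[0,0,0]],
  [70,[0,0,-0.1],[0,0,0]],
  [70,[0,0,-0.08],[0,0,0]],
  [70,[0,0,0],[0,0,0]],
  [70,[-0.05,-0.15,0],[0,0,0]],
  [70,[-0.05,-0.15,0],[0,0,0]],
  [70,[-0.05,-0.15,0],[0,0,0]],
  [70,[0,0,0],[0,0,0]],
])

```text
time_s: 3.65
ee_pos: [518.6, -104.0, 2.0]
ee_rot: [180.0, 0.0, 74.0]
force: [0.8, -0.6, 0.4]
gripper_width: 70.0
gripper_force: 0.0
```

Request:
move_arm([
  [70,[-0.06,-0.2,0],[0,0,0]],
  [70,[-0.06,-0.2,0],[0,0,0]],
  [70,[-0.055,-0.2,0],[0,0,0.11]],
  [70,[-0.055,-0.2,0],[0,0,0.11]],
  [70,[-0.05,-0.2,0],[0,0,0.11]],
  [70,[-0.05,-0.2,0],[0,0,0.11]],
  [70,[-0.05,-0.2,0],[0,0,0.11]],
  [70,[-0.05,-0.2,0],[0,0,0.11]],
  [70,[-0.045,-0.2,0],[0,0,0.11]],
  [70,[-0.045,-0.2,0],[0,0,0.11]],
  [70,[-0.04,-0.2,0],[0,0,0.11]],
  [70,[-0.04,-0.2,0],[0,0,0.11]],
  [70,[-0.04,-0.2,0],[0,0,0.11]],
  [70,[-0.035,-0.2,0],[0,0,0.11]],
  [70,[-0.035,-0.2,0],[0,0,0.11]],
  [70,[-0.035,-0.2,0],[0,0,0.11]],
  [70,[-0.03,-0.2,0],[0,0,0.11]],
  [70,[-0.03,-0.2,0],[0,0,0.11]],
])

```text
time_s: 5.15
ee_pos: [498.6, -193.7, 1.9]
ee_rot: [-180.0, -0.0, 81.1]
force: [0.9, 2.6, 1.3]
gripper_width: 69.8
gripper_force: 1.3
```

Run:
```python
from h import *
s=state();print(s["ee_pos"],s["ee_rot"],s["force"])
f=grab_frame("top"); cv2.imwrite("pics/top2.png",cv2.resize(f[120:320,280:480],None,fx=3,fy=3,interpolation=cv2.INTER_CUBIC))
```

```text
[ 498.62891603 -193.72384801    1.94465844] [-1.79992903e+02 -3.69139610e-03  8.11154847e+01] [0.88149499 2.60283814 1.27020726]
```

View pics/top2.png

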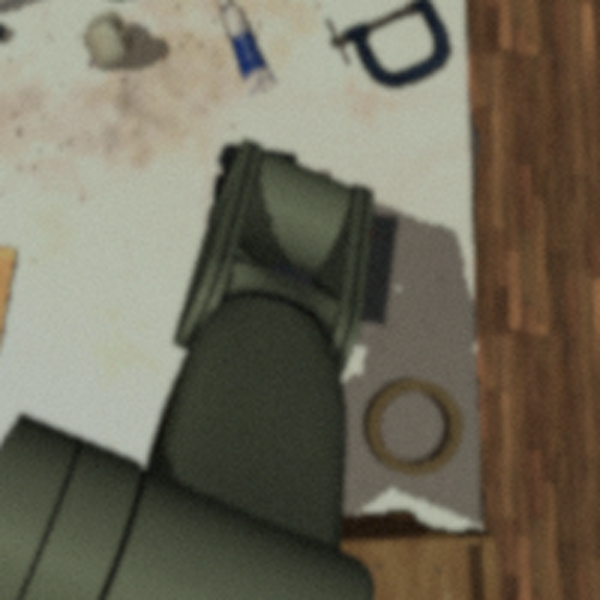

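The palette's leading side shows from about (395,218) to (385,322) in the crop, ahead of the gripper and turning as planned. The tape roll and clamp stay clear.

Request:
move_arm([
  [70,[-0.03,-0.2,0],[0,0,0.11]],
  [70,[-0.03,-0.2,0],[0,0,0.11]],
  [70,[-0.03,-0.2,0],[0,0,0.11]],
  [70,[-0.025,-0.2,0],[0,0,0.11]],
  [70,[-0.025,-0.2,0],[0,0,0.11]],
  [70,[-0.02,-0.2,0],[0,0,0.11]],
  [70,[-0.02,-0.2,0],[0,0,0.11]],
  [70,[-0.02,-0.2,0],[0,0,0.11]],
  [70,[-0.015,-0.2,0],[0,0,0.11]],
  [70,[-0.015,-0.2,0],[0,0,0.11]],
  [70,[-0.01,-0.2,0],[0,0,0.11]],
  [70,[-0.01,-0.2,0],[0,0,0.11]],
  [70,[-0.01,-0.2,0],[0,0,0.11]],
  [70,[-0.01,-0.2,0],[0,0,0.11]],
  [70,[0,-0.2,0],[0,0,0.11]],
  [70,[0,-0.2,0],[0,0,0.11]],
  [70,[0,-0.2,0],[0,0,0.11]],
  [70,[0,-0.2,0],[0,0,0.11]],
  [70,[0,-0.2,0],[0,0,0.11]],
  [70,[0,-0.2,0],[0,0,0.11]],
])

```text
time_s: 6.87
ee_pos: [492.0, -293.8, 1.9]
ee_rot: [180.0, -0.0, 89.9]
force: [-0.3, 2.2, -0.1]
gripper_width: 69.8
gripper_force: 0.9
```

Run:
```python
from h import *
s=state();print(s["ee_pos"],s["ee_rot"],s["force"])
f=grab_frame("top"); cv2.imwrite("pics/top3.png",cv2.resize(f[120:270,320:480],None,fx=4,fy=4,interpolation=cv2.INTER_CUBIC))
```

```text
[ 492.00684605 -293.77623769    1.93810434] [ 1.79999432e+02 -1.31592471e-03  8.99190823e+01] [-0.29889011  2.22217334 -0.12209548]
```

View pics/top3.png

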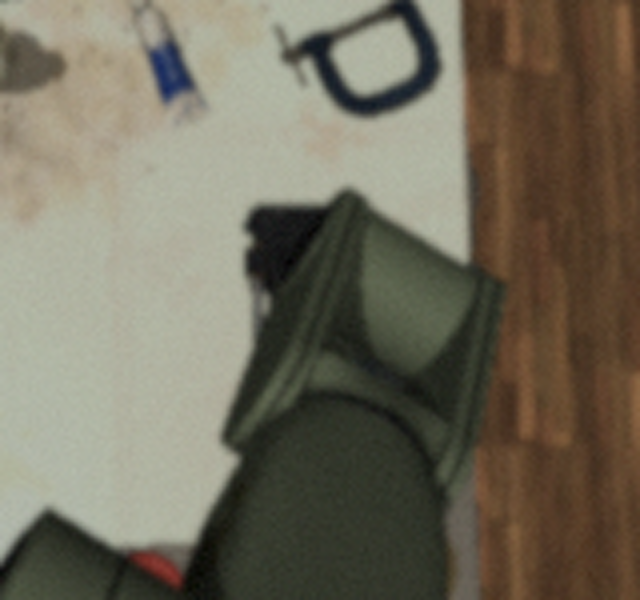

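The arm now hides the palette. I'll push most of the rest of the way, then back off and measure before the final push.

Request:
move_arm([
  [70,[0,-0.2,0],[0,0,0]],
  [70,[0,-0.2,0],[0,0,0]],
  [70,[0,-0.2,0],[0,0,0]],
  [70,[0,-0.2,0],[0,0,0]],
  [70,[0,0,0],[0,0,0]],
  [70,[0,0.2,0],[0,0,0]],
  [70,[0,0.6,0],[0,0,0]],
  [70,[0,0.8,0.3],[0,0,0]],
  [70,[0,1,0.6],[0,0,0]],
  [70,[0,1,0.6],[0,0,0]],
  [70,[0,1,0.6],[0,0,0]],
  [70,[0,1,0.6],[0,0,0]],
  [70,[0,1,0.3],[0,0,0]],
  [70,[0,1,0],[0,0,0]],
  [70,[0,1,0],[0,0,0]],
  [70,[0,0.4,0],[0,0,0]],
  [70,[0,0,0],[0,0,0]],
])

```text
time_s: 8.33
ee_pos: [491.3, -85.7, 77.0]
ee_rot: [-180.0, -0.0, 90.1]
force: [-0.9, -0.4, 0.1]
gripper_width: 70.0
gripper_force: 0.0
```

Run:
```python
from h import *
s=state();print(s["ee_pos"],s["ee_rot"],s["force"])
f=grab_frame("top"); cv2.imwrite("pics/top4.png",cv2.resize(f[120:270,320:480],None,fx=4,fy=4,interpolation=cv2.INTER_CUBIC))
```

```text
[491.3270523  -85.73630504  77.0357118 ] [-1.79977880e+02 -1.67059266e-02  9.00867870e+01] [-0.88214425 -0.3983      0.09526137]
```

View pics/top4.png

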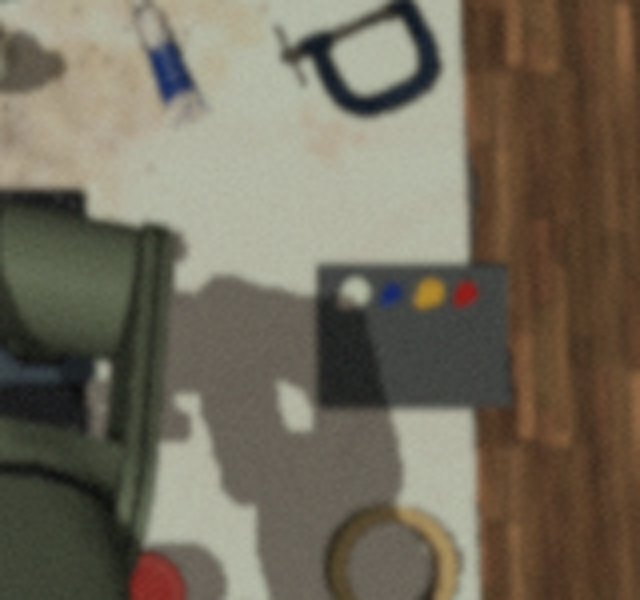

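The palette lies at crop (319..511, 264..406), square to the edge, which is at about crop column 474. About 36 of its 192 px of length overhang. Now the world figures.

Run:
```python
from h import *
o=lambda x,y:[320+(x+.5)/4-.5,120+(y+.5)/4-.5]
print(ray("top",[o(319,265),o(507,262),o(513,405),o(319,406)],6).round(1))
print(ray("top",[o(470,190),o(470,240),o(477,420),o(477,470)],0).round(1))
```

```text
[[ 550.1 -334.     6. ]
 [ 552.3 -491.8    6. ]
 [ 433.2 -492.6    6. ]
 [ 433.1 -331.1    6. ]]
[[ 614.  -464.8    0. ]
 [ 571.6 -463.4    0. ]
 [ 421.1 -464.2    0. ]
 [ 379.8 -462.8    0. ]]
```

Request:
move_arm([
  [70,[0,-0.9,0],[0,0,0]],
  [70,[0,-1,0],[0,0,0]],
  [70,[0,-1,0],[0,0,0]],
  [70,[0,-1,0],[0,0,0]],
  [70,[0,-1,0],[0,0,0]],
  [70,[0,-1,-0.5],[0,0,0]],
  [70,[0,-1,-0.5],[0,0,0]],
  [70,[0,-0.6,-0.5],[0,0,0]],
  [70,[0,0,-0.5],[0,0,0]],
  [70,[0,0,-0.5],[0,0,0]],
  [70,[0,0,-0.3],[0,0,0]],
  [70,[0,0,-0.18],[0,0,0]],
  [70,[0,0,0],[0,0,0]],
  [70,[0,0,0],[0,0,0]],
])

```text
time_s: 9.55
ee_pos: [492.2, -275.8, 2.5]
ee_rot: [180.0, 0.0, 89.9]
force: [-0.3, -0.0, 0.2]
gripper_width: 70.1
gripper_force: 0.0
```

Request:
move_arm([
  [70,[0,-0.3,0],[0,0,0]],
  [70,[0,-0.3,0],[0,0,0]],
  [70,[0,-0.25,0],[0,0,0]],
  [70,[0,-0.2,0],[0,0,0]],
  [70,[0,-0.15,0],[0,0,0]],
  [70,[0,-0.15,0],[0,0,0]],
  [70,[0,-0.15,0],[0,0,0]],
  [70,[0,-0.15,0],[0,0,0]],
  [70,[0,-0.15,0],[0,0,0]],
  [70,[0,-0.1,0],[0,0,0]],
  [70,[0,-0.06,0],[0,0,0]],
  [70,[0,0,0],[0,0,0]],
  [70,[0,0.2,0],[0,0,0]],
  [70,[0,0.6,0],[0,0,0]],
  [70,[0,0.8,0.3],[0,0,0]],
  [70,[0,1,0.6],[0,0,0]],
  [70,[0,1,0.6],[0,0,0]],
  [70,[0,1,0.6],[0,0,0]],
  [70,[0,1,0.6],[0,0,0]],
  [70,[0,1,0.3],[0,0,0]],
])

```text
time_s: 11.22
ee_pos: [492.5, -157.9, 79.1]
ee_rot: [179.8, 0.1, 89.9]
force: [0.7, -1.3, -0.9]
gripper_width: 70.1
gripper_force: 0.0
```

Request:
move_arm([
  [70,[0,1,0],[0,0,0]],
  [70,[0,1,0],[0,0,0]],
  [70,[0,0.4,0],[0,0,0]],
  [70,[0,0,0],[0,0,0]],
])

```text
time_s: 11.55
ee_pos: [491.4, -97.3, 77.5]
ee_rot: [-180.0, -0.0, 90.1]
force: [-0.0, -0.7, -0.7]
gripper_width: 70.3
gripper_force: 0.0
```

Run:
```python
from h import *
s=state();print(s["ee_pos"],s["ee_rot"],s["force"])
f=grab_frame("top"); cv2.imwrite("pics/top5.png",cv2.resize(f[120:270,320:480],None,fx=4,fy=4,interpolation=cv2.INTER_CUBIC))
```

```text
[491.41647532 -97.3443297   77.51246965] [-1.79982897e+02 -1.19646660e-02  9.00809410e+01] [-0.00706357 -0.66279996 -0.72637863]
```

View pics/top5.png

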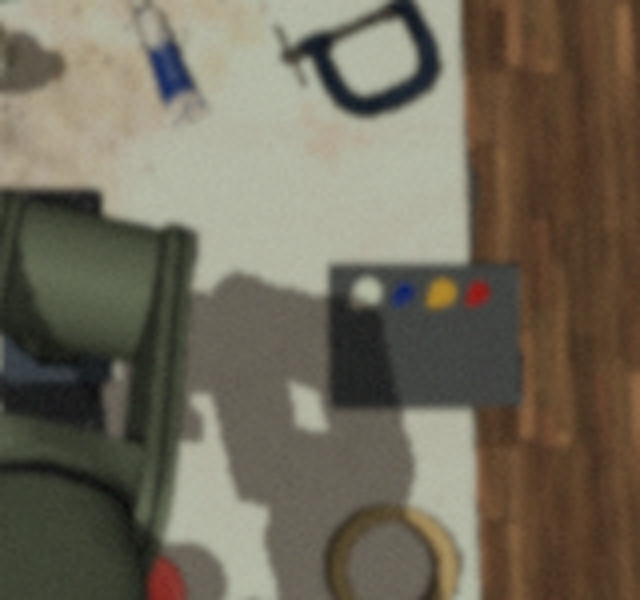

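The palette moved another 10 mm or so, to crop columns 331 to 521. It now overhangs about 39–40 mm and is square to the edge. The arm is clear of everything.

```bash
python3 -c "
from workcell import *
print(job_done())"
```

```text
the job is handed in; nothing more can be done
None
```

I slid the palette to the right edge; it overhangs by about 40 mm (a quarter of its length), square to the edge, with the panel never touched, and I handed the job in at about 12 s.

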